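# Sort two tins through a two-way drop box

### The job

Put the two tins from the basin away through the mouth of the two-way drop box: first the tall tin, then the flat one, each into the compartment on the side where a sample tin of the same shape is fixed. Before each tin, push the lever fully over to its stop so that the flap inside opens that tin's side. Leave the other things on the locker undisturbed.

Things in the scene. Friction and masses are not known exactly. Their poses are not given: they have to be found in the camera images.
- tall_tin_mid (a point): Centre (half-way up) of the loose tall closed round steel tin, 40 mm diameter, 58 mm high, about 90 g, standing upright on the basin floor.
- flat_tin_mid (a point): Centre (half-way up) of the loose flat closed round steel tin, 50 mm diameter, 26 mm high, about 70 g, lying flat on the basin floor.
- basin: Fixed round white speckled enamel basin with a dark rim; origin under its centre on the locker top, z up. Flat floor 5 mm above the origin, about 124 mm radius; wall flares to 150 mm radius at the rim, 45 mm high (48 mm with the rim bead). The tins stand about 55 mm either side of its centre, about 110 mm apart.
- dropbox: Fixed two-way drop box, aluminium with clear panels on both x sides. Origin under its centre on the locker top; z up, +y to the left compartment, +x to the lever side (away from the robot). Outside 98 (x) by 172 (y) mm, roof at 190 mm. Inside, two compartments 90 (x) by 79 (y) mm, floor at 8 mm, central wall 96 mm high. Ledges with samples at 100 mm height on the y sides span 288 mm in y.
- mouth (a point): Centre of the upper edge of the mouth, a collar on the drop box's roof, 206 mm above the locker top; the opening is 84 mm square (about 95 mm outside), in line with the box's x and y. The flap lies below it.
- flap (a joint): Flap and lever, one piece, hinged about the box's x axis 100 mm above the locker top at y = 0. 0 = upright (starts near it). Positive leans both to -y: shuts the right (-y), opens the left (+y) compartment; negative leans them to +y and opens the right. Stops at -0.55 and +0.55 rad; fully over is beyond 0.45. Stays where it is left; 1 to 2 N at the knob moves it.
- lever_knob (a point): Centre of the black ball (24 mm diameter) at the lever's upper end, 130 mm from the hinge axis and 95 mm to the box's +x from the box's centre (46 mm clear of the panel). Below it a straight 10 mm rod down to the hinge. Can be pushed sideways with shut fingers. At the stops the ball's centre is 68 mm to the side, 211 mm above the locker top.
- tall_sample: Fixed sample of the tall tin (same shape, 40 mm by 58 mm high) on the ledge of the drop box at 115 mm to its left (+y) or right (-y); origin under its centre at 100 mm height. Marks the compartment for the tall tin. Not to be taken.
- flat_sample: Fixed sample of the flat tin (same shape, 50 mm by 26 mm high) on the other ledge; origin under its centre at 100 mm height. Marks the compartment for the flat tin. Not to be taken.
- tall_tin: The loose tall tin; origin at the centre of its underside.
- flat_tin: The loose flat tin; origin at the centre of its underside.
- dispenser: Bystander: white plastic dispenser bottle, 48 mm diameter, 110 mm high, origin under its centre. Leave alone.
- spoon_rest: Bystander: wooden spoon rest, about 190 by 85 mm, 17 mm high, origin under the broad part. Leave alone.
- pliers: Bystander: chrome pliers lying flat, 160 mm long, 12 mm high, origin under the joint. Leave alone.
- edge_guide: Bystander: red plastic paint edge guide lying flat, 260 by 70 mm, 22 mm high, origin under its centre. Leave alone.
Not all that is in view belongs to the job. What is shaped like the tall_tin but green or pink is not meant.

How it is judged:
On the way, in this order (a step that is already met when the one before it is completed fails the run):
1. the lever is fully over so that the tall tin's compartment is open (((y of tall_sample in the frame of dropbox above 0 m and value of joint flap above 0.45 rad) or (y of tall_sample in the frame of dropbox below 0 m and value of joint flap below -0.45 rad))), for 0.2 s.
2. the tall tin is in its compartment (x of tall_tin_mid in the frame of dropbox between -0.046 and 0.046 m and z of tall_tin_mid in the frame of dropbox between 0 and 0.085 m and ((y of tall_sample in the frame of dropbox above 0 m and y of tall_tin_mid in the frame of dropbox between 0.005 and 0.083 m) or (y of tall_sample in the frame of dropbox below 0 m and y of tall_tin_mid in the frame of dropbox between -0.083 and -0.005 m))), for 0.2 s.
3. the lever is fully over so that the flat tin's compartment is open (((y of flat_sample in the frame of dropbox above 0 m and value of joint flap above 0.45 rad) or (y of flat_sample in the frame of dropbox below 0 m and value of joint flap below -0.45 rad))), for 0.2 s.
4. the flat tin is in its compartment (x of flat_tin_mid in the frame of dropbox between -0.046 and 0.046 m and z of flat_tin_mid in the frame of dropbox between 0 and 0.085 m and ((y of flat_sample in the frame of dropbox above 0 m and y of flat_tin_mid in the frame of dropbox between 0.005 and 0.083 m) or (y of flat_sample in the frame of dropbox below 0 m and y of flat_tin_mid in the frame of dropbox between -0.083 and -0.005 m))), for 0.2 s.
At the end, for the whole second after the job is handed in: Each tin lies at rest (under 30 mm/s) inside the drop box, in the compartment on the side of the sample of its own shape, its centre below 85 mm over the locker top (all of step 2 and all of step 4 and linear speed of each of tall_tin, flat_tin below 0.03 m/s); the robot touches nothing.
It fails at once if the bottle is moved by more than 30 mm (distance of dispenser from where it was at the start of the episode above 0.03 m).
It fails at once if the spoon rest is moved by more than 30 mm (distance of spoon_rest from where it was at the start of the episode above 0.03 m).
It fails at once if the pliers is moved by more than 30 mm (distance of pliers from where it was at the start of the episode above 0.03 m).
It fails at once if the edge guide is moved by more than 30 mm (distance of edge_guide from where it was at the start of the episode above 0.03 m).
It also fails if it takes over 72 s, if anything falls off the work surface, if the arm or the gripper's body presses on something with over 40 N, if the wrist force passes 120 N, or if a joint passes its speed limit or range.

### The arm

A 6-joint arm with a two-finger parallel gripper is mounted at the origin on the work surface. World frame = base frame: x ahead of the robot, y to its left, z up, the work surface at z = 0. Lengths are in m, angles in rad, forces in N, time in s.
With the tool pointing down it reaches from about 0.35 to 0.775 m from the base axis. Payload 5.5 kg.
Tool frame: the origin (TCP) lies on the centre line of the jaws, within the pads' length; the fingertips stand 11 mm ahead of it and the grasp point (between the pads) lies 8 mm behind it (env.nose_length is the distance from the TCP to the fingertips, in m); x points along the fingers, z is the direction in which the jaws open and shut, and the axes are right-handed (so a half turn about x gives the same grasp; the last joint's range is limited). The gripper opens to 85 mm and grips with 20 to 120 N. Pads are 22 mm wide; open, the fingers measure 114 mm over their backs; the gripper's body (76 mm by 85 mm) begins 54 mm behind the grasp point. The pads swing forward as they close: fully open they stand 13 mm farther back than shut.
Start: joints at [-1.448, 0.313, 0.046, 1.304, 0, 1.431], TCP at [0.149, -0.555, 0.242] pointing down, gripper open.
Joint ranges: [-2.76, 2.76], [-0.86, 1.69], [-1.03, 1.26], [-2.2, 2.34], [-1.47, 1.5], [-3.14, 3.14]. Speed limits (rad/s): [2.57, 2.57, 3.14, 3.14, 3.14, 3.14].

### API

Orientations are given as a unit quaternion [w, x, y, z].
In Python, from workcell import env gives the robot as it stands. The module is installed in compiled form; this text tells all that it offers.
- The arm moves only by the tool step_arm, never from a script. Its argument "moves" is a list that holds one entry, the list of rows, each a list of 7 numbers: the turn, a rotation vector about the tool's x, y, z in rad, then the shift along the tool's x, y, z in m, then the opening, from 0 (shut) to 1 (fully open). In form: [[[rx, ry, rz, tx, ty, tz, grip], ...]]. A call has 1 to 12 rows; each row is the pose to reach, as a shift and turn from the pose measured when the call began, along the tool's axes at that moment; what a row does not reach only later rows make up. A row lasts 1/10 s, in which the tool goes at most 50 mm and 8.59 degrees, less where a joint would pass 70% of its speed; a pose out of reach is approached as far as the arm can. A call with a gripper value outside its range is refused whole. The fingers move at their own pace and stop on an object; "force" is the grip in N (left out, the last holds). Time passes only in rows, so rows that repeat a pose let the fingers close. It gives the time, the measured TCP pose, the force and the opening at its end, in the units of the state.
- env.get_state(): the state, without advancing time (a new reading comes with each control period).
- env.read_camera(name): name is "scene" or "side" or "wrist"; returns (picture, depth): 420x560x3 uint8, red, green, blue; 420x560 float32, m along the optical axis (not along the pixel's ray), 0 where there is no reading.
- env.get_calibration(name): a dict with "mtx" (3x3 intrinsics, pixels), "camera_from_world" (4x4, takes a point from world to camera coordinates); the wrist camera has in their place "T_tool_cam" (4x4, takes a point from camera to tool coordinates, whose origin is the TCP and whose axes are the tool frame's). Camera axes: x right, y down, z forward; pixel columns grow to the right and rows downward; lengths in m; the calibration is good to about 2 mm. A picture is of the moment at which its call begins: read the wrist's pose just before it. get_calibration takes no time and is no camera call.
- env.hand_in(): hands the job in, once; it reports no verdict.
Trained networks look in the newest picture that a camera, given by its name, has taken for a name from the list of things; names that differ only in an ending like _2 or _b are one class to them, and where a whole thing is asked for, a point or a joint stands for the part that bears it (a point fixed in the world has none). Each returns a list of dicts, best first, with "confidence" (0 to 1); they miss things now and then, are a little off and sometimes report something else, mostly with a low value. They report only what shows in the picture. A call takes as long as a camera call. They do not tell look-alikes from the thing itself.
- env.boxes_of(camera, thing): "uv" ([column, row] in pixels, amid what is visible of it).
- env.silhouettes(camera, thing): "mask" (420x560 bool, what is visible of it) and "uv" ([column, row] in pixels, amid what is visible of it).
The state is a dict: "clock": time; "joint_pos": joint angles; "qvel": joint speeds; "tau": joint torques, N m; "tcp_pos": TCP position; "orientation": TCP orientation; "wrist_force": force on the tool from outside, world axes, zero at the start; "ft_torque": the same for the moment, N m; "finger_gap": finger opening in m.
Only numpy, scipy, OpenCV 4.12 (cv2) and the standard library are available. Lean on these libraries where they do the work, as an engineer would, in place of code of your own. Each camera call takes 0.05 s, during which the arm holds its last target.

## Working session

There is one attempt and no reset: what is moved stays moved. The work goes in short steps, Python scripts to look and compute and a tool call to move; the robot and the scene stay as the last step left them, time stands still between calls to the robot, and variables do not carry over. Pictures are saved under pics/ and viewed, and the job is handed in when it is done.

Besides the shell and the picture viewer there is one more tool, called as name([rows], argument=value, ...), one row to a line, values as JSON. step_arm: Moves the arm, as the interface text tells. Its arguments: {"type":"object","properties":{"moves":{"type":"array","items":{"type":"array","items":{"type":"array","items":{"type":"number"}}}},"force":{"type":"number"}},"required":["moves"]}

```bash
mkdir -p pics
cat > h.py <<'E'
import numpy as np, cv2
from workcell import env
from scipy.spatial.transform import Rotation as R
def Rt(s):
    q=s["orientation"]; return R.from_quat([q[1],q[2],q[3],q[0]]).as_matrix()
def wcam(name,s=None):
    c=env.get_calibration(name)
    if name=="wrist":
        s=s or env.get_state(); T=np.eye(4); T[:3,:3]=Rt(s); T[:3,3]=s["tcp_pos"]
        return np.array(c["mtx"]),T@np.array(c["T_tool_cam"])
    return np.array(c["mtx"]),np.linalg.inv(np.array(c["camera_from_world"]))
def cloud(name,d,s=None):
    K,T=wcam(name,s); v,u=np.mgrid[:d.shape[0],:d.shape[1]]
    P=np.stack([(u-K[0,2])/K[0,0]*d,(v-K[1,2])/K[1,1]*d,d],-1)
    P=P@T[:3,:3].T+T[:3,3]; P[d<=0]=np.nan; return P
def save(n,im): cv2.imwrite("pics/"+n,im[:,:,::-1])
E
python3 - <<'E'
from h import *
for n in ["scene","side","wrist"]:
    s=env.get_state(); im,d=env.read_camera(n); save(n+"0.png",im); np.savez(n+"0.npz",im=im,d=d)
    for t in ["tall_tin","flat_tin","dropbox","lever_knob","tall_sample","flat_sample","mouth","basin","dispenser","spoon_rest","pliers","edge_guide"]:
        try: r=env.boxes_of(n,t)
        except Exception as e: print(n,t,e); continue
        print(n,t,[(round(x["confidence"],2),[int(a) for a in x["uv"]],[np.round(a,3) for a in cloud(n,d,s)[int(x["uv"][1]),int(x["uv"][0])]]) for x in r[:4]])
print({k:np.round(v,3) for k,v in env.get_state().items()})
E
```

```text
scene tall_tin [(0.84, [424, 222], [np.float64(0.756), np.float64(0.257), np.float64(0.056)]), (0.73, [358, 175], [np.float64(0.528), np.float64(0.199), np.float64(0.064)]), (0.61, [263, 215], [np.float64(0.643), np.float64(-0.173), np.float64(0.238)]), (0.51, [275, 167], [np.float64(0.367), np.float64(0.003), np.float64(0.054)])]
scene flat_tin [(0.54, [369, 155], [np.float64(0.452), np.float64(0.304), np.float64(0.031)])]
scene dropbox [(0.94, [250, 218], [np.float64(0.598), np.float64(-0.188), np.float64(0.185)])]
scene lever_knob [(0.23, [294, 195], [np.float64(0.57), np.float64(-0.049), np.float64(0.16)])]
scene tall_sample [(0.71, [291, 197], [np.float64(0.571), np.float64(-0.059), np.float64(0.158)])]
scene flat_sample [(0.86, [205, 233], [np.float64(0.544), np.float64(-0.291), np.float64(0.128)])]
scene mouth [(0.61, [210, 231], [np.float64(0.544), np.float64(-0.277), np.float64(0.126)])]
scene basin [(0.63, [371, 168], [np.float64(0.482), np.float64(0.295), np.float64(0.002)])]
scene dispenser [(0.88, [358, 265], [np.float64(0.784), np.float64(0.012), np.float64(0.074)])]
sc
[... 1983 characters left out ...]
all_tin []
wrist flat_tin []
wrist dropbox []
wrist lever_knob []
wrist tall_sample []
wrist flat_sample []
wrist mouth []
wrist basin []
wrist dispenser []
wrist spoon_rest []
wrist pliers []
wrist edge_guide []
{'clock': np.float64(1.95), 'joint_pos': array([-1.448,  0.313,  0.046,  1.304,  0.   ,  1.431]), 'qvel': array([ 0.   , -0.001,  0.001,  0.002, -0.001,  0.002]), 'tau': array([-0.0000e+00, -4.8046e+01,  2.9880e+01,  1.0000e-03, -0.0000e+00,
        0.0000e+00]), 'tcp_pos': array([ 0.149, -0.555,  0.242]), 'orientation': array([ 0.561,  0.43 ,  0.561, -0.43 ]), 'wrist_force': array([ 0.331, -0.294, -0.293]), 'ft_torque': array([0.008, 0.014, 0.008]), 'finger_gap': np.float64(0.085)}
```

View pics/scene0.png

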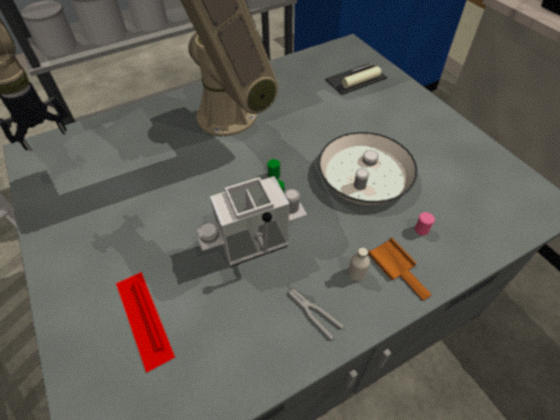

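View pics/side0.png

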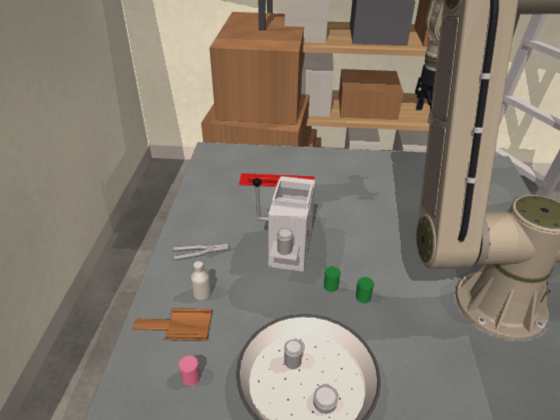

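The scene image shows the basin at about (368,170), with the grey tall tin at (361,178) and the flat tin at (370,157). The tall sample is at (292,198) on the box's left (+y) side and the flat sample at (207,233) on its right. The other tall-shaped things are green (275,167), (280,183) and pink (425,222), so they're not meant. Next I'll confirm this in a crop and measure.

Run:
```python
from h import *
a=np.load("scene0.npz"); b=np.load("side0.npz")
c1=cv2.resize(a["im"][120:280,180:430],None,fx=3,fy=3,interpolation=cv2.INTER_CUBIC); save("crop_scene.png",c1)
c2=cv2.resize(b["im"][165:420,220:390],None,fx=2.3,fy=2.3,interpolation=cv2.INTER_CUBIC); save("crop_side.png",c2)
P=np.concatenate([cloud("scene",a["d"]).reshape(-1,3),cloud("side",b["d"]).reshape(-1,3)])
n1=a["d"].size
S=np.concatenate([np.zeros(n1),np.ones(b["d"].size)])
ok=~np.isnan(P[:,0]); P=P[ok];S=S[ok]
# box roof/collar
for lo,hi in [(.18,.197),(.198,.215),(.215,.26)]:
    m=(P[:,2]>lo)&(P[:,2]<hi)&(P[:,0]>.45)&(P[:,0]<.78)&(P[:,1]>-.35)&(P[:,1]<0)
    for k in (0,1):
        q=P[m&(S==k)]
        if len(q)>5: print(lo,k,len(q),q.min(0).round(3),q.max(0).round(3),cv2.minAreaRect(q[:,:2].astype(np.float32)*1000))
def circ(x,y,z0,z1,r):
    for k in (0,1):
        m=(S==k)&(P[:,2]>z0)&(P[:,2]<z1)&(np.hypot(P[:,0]-x,P[:,1]-y)<r); q=P[m]
        if len(q)>3:
            (cx,cy),rr=cv2.minEnclosingCircle(q[:,:2].astype(np.float32)); print("circ",k,len(q),np.round([cx,cy,rr],3),q.mean(0).round(3))
print("tall");circ(.528,.21,.054,.075,.04)
print("flat");circ(.455,.305,.026,.04,.045)
print("tsamp");circ(.57,-.055,.152,.17,.04)
print("fsamp");circ(.544,-.285,.12,.135,.045)
print("basin rim");circ(.485,.26,.04,.052,.2)
```

```text
0.18 0 1433 [ 0.491 -0.256  0.18 ] [ 0.65  -0.076  0.197] ((574.1932983398438, -168.38973999023438), (172.6323699951172, 150.75213623046875), 83.68175506591797)
0.18 1 919 [ 0.495 -0.253  0.18 ] [ 0.65  -0.071  0.197] ((575.8536987304688, -165.6805877685547), (180.77920532226562, 147.6536102294922), 83.42121124267578)
0.198 0 408 [ 0.496 -0.217  0.198] [ 0.651 -0.116  0.214] ((575.0040893554688, -168.65310668945312), (92.84923553466797, 149.99224853515625), 83.25650787353516)
0.198 1 314 [ 0.501 -0.216  0.198] [ 0.649 -0.111  0.215] ((575.9063720703125, -165.24180603027344), (98.06072235107422, 145.11090087890625), 82.19488525390625)
0.215 0 88 [ 0.638 -0.177  0.215] [ 0.658 -0.155  0.243] ((648.4296264648438, -166.5127410888672), (22.328508377075195, 18.52562141418457), 61.0684814453125)
0.215 1 66 [ 0.635 -0.168  0.216] [ 0.656 -0.147  0.243] ((645.677978515625, -159.6666259765625), (21.86791229248047, 17.639738082885742), 53.80522918701172)
tall
circ 0 131 [0.527 0.217 0.023] [0.529 0.214 0.062]
circ 1 262 [0.528 0.22  0.022] [0.528 0.223 0.062]
flat
circ 0 151 [0.455 0.308 0.026] [0.456 0.308 0.031]
circ 1 452 [0.455 0.314 0.027] [0.455 0.315 0.03 ]
tsamp
circ 0 160 [ 0.563 -0.051  0.021] [ 0.566 -0.052  0.158]
circ 1 295 [ 0.569 -0.063  0.036] [ 0.566 -0.061  0.159]
fsamp
circ 0 301 [ 0.544 -0.274  0.035] [ 0.54  -0.279  0.126]
circ 1 58 [ 0.547 -0.248  0.023] [ 0.547 -0.246  0.128]
basin rim
circ 0 791 [0.493 0.264 0.155] [0.491 0.271 0.046]
circ 1 1340 [0.495 0.265 0.154] [0.497 0.225 0.046]
```

View pics/crop_scene.png

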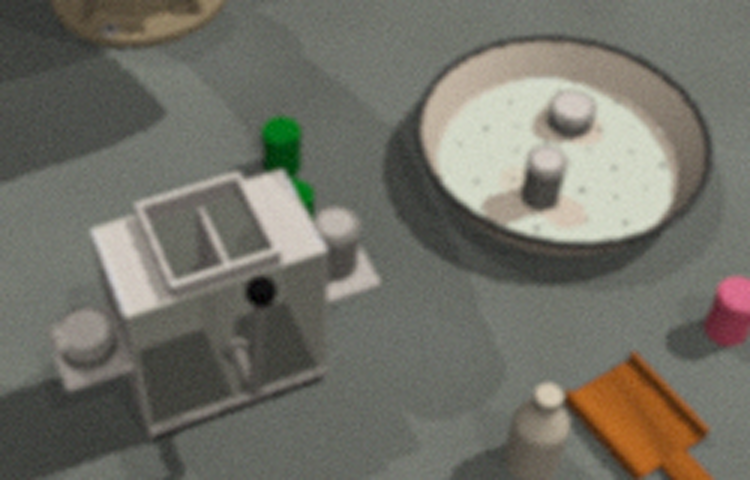

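View pics/crop_side.png

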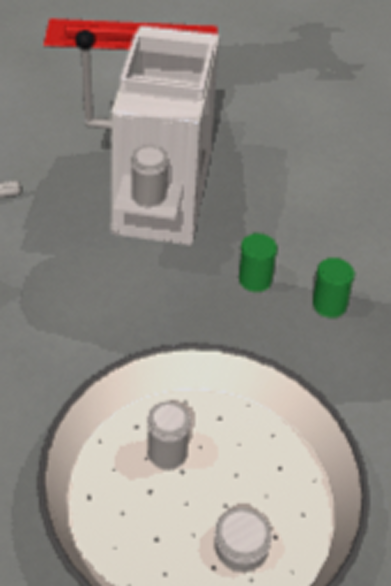

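Crops confirm it: both loose tins in the basin are grey steel, the tall sample is on the left ledge and the flat one on the right. Now the box pose and the first move.

```bash
cat >> h.py <<'E'
def rel(p,jaw,s=None):
    """row for tool pointing down, jaw axis at angle jaw (rad, mod pi) in world"""
    s=s or env.get_state(); R0=Rt(s); best=None
    for a in (jaw,jaw+np.pi):
        z=np.array([np.cos(a),np.sin(a),0]); x=np.array([0,0,-1.]); y=np.cross(z,x)
        rv=R.from_matrix(R0.T@np.stack([x,y,z],1)).as_rotvec()
        if best is None or np.linalg.norm(rv)<np.linalg.norm(best): best=rv
    t=R0.T@(np.array(p)-s["tcp_pos"])
    return np.round(best,3),np.round(t,4), "rows>=%d"%np.ceil(max(np.linalg.norm(t)/.05,np.linalg.norm(best)/.15))
E
python3 - <<'E'
from h import *
from scipy.optimize import minimize
for n in ["scene","side"]:
    a=np.load(n+"0.npz"); P=cloud(n,a["d"]).reshape(-1,3); P=P[~np.isnan(P[:,0])]
    for lo,hi in ((.183,.196),(.2,.213)):
        q=P[(P[:,2]>lo)&(P[:,2]<hi)&(P[:,0]>.47)&(P[:,0]<.625)&(P[:,1]>-.3)&(P[:,1]<-.04)]
        r=cv2.minAreaRect((q[:,:2]*1000).astype(np.float32)); print(n,lo,len(q),r,q[:,2].mean())
s=env.get_state(); print(Rt(s).round(3))
print(rel([.149,-.555,.33],-.11)); print(rel([.655,-.12,.33],-.11))
E
```

```text
scene 0.183 1307 ((550.1044311523438, -165.71986389160156), (172.6271209716797, 102.2793197631836), 83.68171691894531) 0.18996392884078342
scene 0.2 349 ((549.5404663085938, -165.63160705566406), (92.79010772705078, 98.78424072265625), 83.32003021240234) 0.20497954925728334
side 0.183 808 ((551.1138916015625, -163.57708740234375), (179.284423828125, 98.0011978149414), 83.42768859863281) 0.18931670843954074
side 0.2 244 ((551.1395874023438, -162.11932373046875), (98.503173828125, 94.07225036621094), 82.91604614257812) 0.2040592725762885
[[ 0.     0.966  0.26 ]
 [-0.     0.26  -0.966]
 [-1.     0.     0.   ]]
(array([-1.198,  0.   , -0.   ]), array([-0.0877, -0.0003, -0.0004]), 'rows>=8')
(array([-1.198,  0.   , -0.   ]), array([-0.0877,  0.6013, -0.289 ]), 'rows>=14')
```

step_arm([
  [[-0.15,0,0,-0.05,0,0,1],[-0.3,0,0,-0.09,0,0,1],[-1.2,0,0,-0.09,0.6,-0.29,0],[-1.2,0,0,-0.09,0.6,-0.29,0],[-1.2,0,0,-0.09,0.6,-0.29,0],[-1.2,0,0,-0.09,0.6,-0.29,0],[-1.2,0,0,-0.09,0.6,-0.29,0],[-1.2,0,0,-0.09,0.6,-0.29,0],[-1.2,0,0,-0.09,0.6,-0.29,0],[-1.2,0,0,-0.09,0.6,-0.29,0],[-1.2,0,0,-0.09,0.6,-0.29,0],[-1.2,0,0,-0.09,0.6,-0.29,0]],
])

```text
clock: 3.15
tcp_pos: [0.5289, -0.2266, 0.3326]
orientation: [0.706, 0.038, 0.706, -0.038]
wrist_force: [-0.1, -1.1, 0.5]
finger_gap: -0.0003
```

Run:
```python
from h import *
s=env.get_state(); im,d=env.read_camera("wrist"); save("w1.png",im); np.savez("w1.npz",im=im,d=d)
print(s["tcp_pos"],s["clock"],s["finger_gap"]); print(rel([.651,-.121,.33],-.113,s))
P=cloud("wrist",d,s).reshape(-1,3); P=P[~np.isnan(P[:,0])]
for lo,hi in ((.183,.196),(.2,.213)):
        q=P[(P[:,2]>lo)&(P[:,2]<hi)&(P[:,0]>.47)&(P[:,0]<.625)&(P[:,1]>-.3)&(P[:,1]<-.04)]
        if len(q)>5: print(len(q),cv2.minAreaRect((q[:,:2]*1000).astype(np.float32)),q[:,2].mean())
```

```text
[ 0.52892155 -0.22656991  0.33256806] 3.15 -0.00028266042318079933
(array([0.005, 0.001, 0.001]), array([0.0026, 0.1181, 0.11  ]), 'rows>=4')
13484 ((549.8932495117188, -173.14952087402344), (158.18099975585938, 98.3683090209961), 83.38970947265625) 0.19028750027598026
4524 ((550.7472534179688, -165.82603454589844), (92.3942642211914, 94.2343521118164), 83.4358139038086) 0.20596811439413487
```

View pics/w1.png

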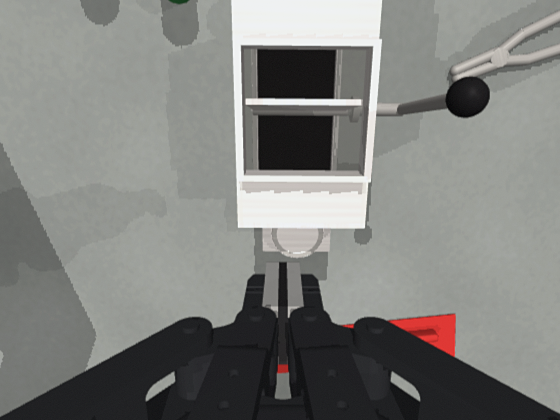

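The wrist picture shows the mouth at (305,112) with the flap nearly upright and the lever knob at (468,97), slightly toward +y. The collar centre is (0.5507, -0.1658), yaw -6.55°. Moving to the knob's +y side, then down.

step_arm([
  [[0.005,0,0,0.003,0.118,0.11,0],[0.005,0,0,0.003,0.118,0.11,0],[0.005,0,0,0.003,0.118,0.11,0],[0.005,0,0,0.003,0.118,0.11,0],[0.005,0,0,0.003,0.118,0.11,0],[0.005,0,0,0.05,0.118,0.11,0],[0.005,0,0,0.09,0.118,0.11,0],[0.005,0,0,0.126,0.118,0.11,0],[0.005,0,0,0.126,0.118,0.11,0],[0.005,0,0,0.126,0.118,0.11,0]],
])

```text
clock: 4.2
tcp_pos: [0.6547, -0.1155, 0.2071]
orientation: [0.707, 0.039, 0.705, -0.037]
wrist_force: [1.4, -0.5, 0.4]
finger_gap: -0.0002
```

Run:
```python
from h import *
s=env.get_state()
print(s["wrist_force"]); C=np.array([.5507,-.1658]);ex=np.array([.9935,-.1141]);ey=np.array([.1141,.9935])
print((s["tcp_pos"][:2]-C)@ex,(s["tcp_pos"][:2]-C)@ey)
for y in (-.036,): 
    p=C+.095*ex+y*ey; print(rel([*p,.207],-.1143,s))
a=np.load("w1.npz");print(a["d"][90:105:5,460:476:5])
```

```text
[ 1.39912214 -0.48126071  0.446437  ]
0.09761276901718062 0.06184331963090985
(array([ 0.007,  0.002, -0.004]), array([-0.0003, -0.0978, -0.0032]), 'rows>=2')
[[0.21588594 0.21393326 0.21246204 0.2130311 ]
 [0.21584433 0.21465991 0.21425503 0.21155143]
 [0.21657409 0.21467383 0.2128646  0.2132922 ]]
```

step_arm([
  [[0.005,0,0,0,-0.02,-0.003,0],[0.005,0,0,0,-0.04,-0.003,0],[0.005,0,0,0,-0.055,-0.003,0],[0.005,0,0,0,-0.07,-0.003,0],[0.005,0,0,0,-0.083,-0.003,0],[0.005,0,0,0,-0.092,-0.003,0],[0.005,0,0,0,-0.092,-0.003,0]],
])

```text
clock: 4.9
tcp_pos: [0.6416, -0.2083, 0.2064]
orientation: [0.707, 0.042, 0.705, -0.039]
wrist_force: [-1.1, -0.3, -0.7]
finger_gap: 0.0002
```

```bash
cat > st.py <<'E'
from h import *
C=np.array([.5507,-.1658]);ex=np.array([.9935,-.1141]);ey=np.array([.1141,.9935])
def st(name):
    s=env.get_state()
    print(s["clock"],s["wrist_force"].round(2),s["tcp_pos"].round(4),"box",((s["tcp_pos"][:2]-C)@ex).round(4),((s["tcp_pos"][:2]-C)@ey).round(4))
    im,d=env.read_camera("scene"); save(name,cv2.resize(im[150:290,180:340],None,fx=4,fy=4,interpolation=cv2.INTER_CUBIC))
    P=cloud("scene",d)[150:290,180:340]; i=im[150:290,180:340]
    D=(P[:,:,:2]-C); bx=D@ex; by=D@ey; z=P[:,:,2]
    m=(abs(bx-.095)<.02)&(abs(by)<.1)&(z>.19)&(z<.25)&(i.max(2)<70)
    if m.sum(): print("knob box y,z",m.sum(),np.median(bx[m]),np.median(by[m]),np.median(z[m]), "rad",-np.arctan2(np.median(by[m]),np.median(z[m])-.1))
    return s
E
python3 - <<'E'
from st import *
st("s2.png")
E
```

```text
4.9 [-1.08 -0.26 -0.73] [ 0.6416 -0.2083  0.2064] box 0.0951 -0.0319
knob box y,z 155 0.10025075699244716 -0.05247374531273452 0.2212042922087979 rad 0.4085735669793662
```

View pics/s2.png

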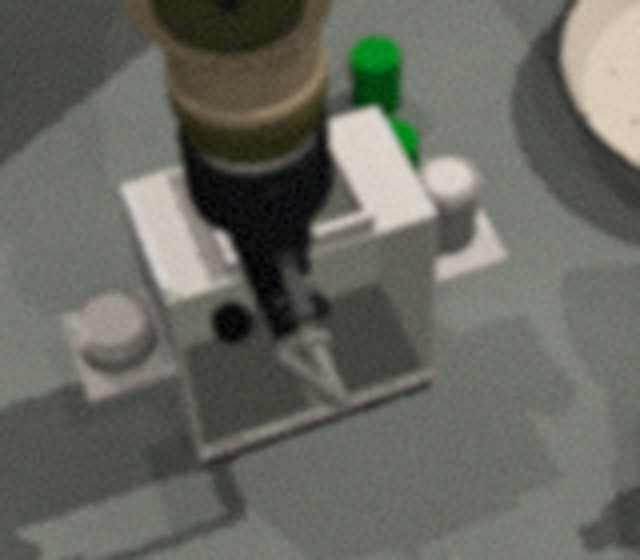

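Knob at (232,322) in the crop, leaning well to -y, with no stop force yet. I'll push a bit further.

step_arm([
  [[0,0,0,0,-0.004,0,0],[0,0,0,0,-0.008,0,0],[0,0,0,0,-0.012,0,0],[0,0,0,0,-0.012,0,0]],
])

```text
clock: 5.35
tcp_pos: [0.6403, -0.2195, 0.2064]
orientation: [0.707, 0.042, 0.705, -0.039]
wrist_force: [-0.0, 0.2, 0.5]
finger_gap: 0.0002
```

Run:
```python
from st import *
s=st("s3.png")
im,d=env.read_camera("side"); save("side3.png",im[130:330,200:400].repeat(3,0).repeat(3,1))
```

```text
5.35 [-0.02  0.25  0.55] [ 0.6403 -0.2195  0.2064] box 0.0951 -0.0432
knob box y,z 141 0.10067951079730118 -0.06275675501244932 0.21773626842798022 rad 0.48971976058806366
```

View pics/s3.png

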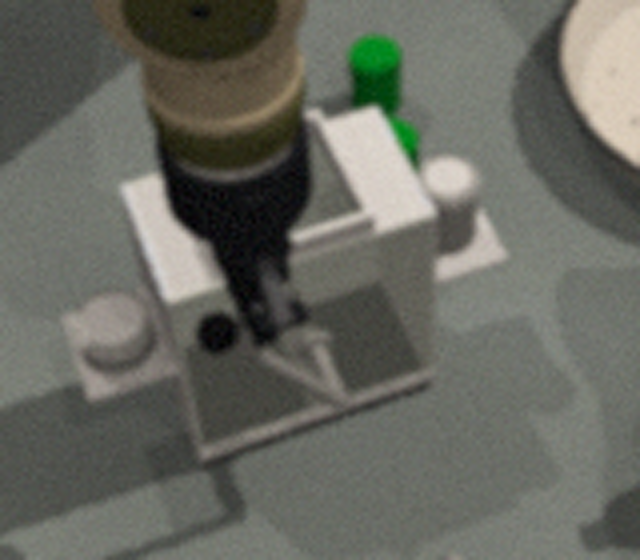

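step_arm([
  [[0,0,0,0,-0.003,0,0],[0,0,0,0,-0.006,0,0],[0,0,0,0,-0.006,0,0]],
])

```text
clock: 5.75
tcp_pos: [0.6401, -0.2207, 0.2063]
orientation: [0.707, 0.043, 0.705, -0.035]
wrist_force: [1.8, 13.1, 1.5]
finger_gap: 0.0001
```

Run:
```python
from st import *
s=st("s4.png")
```

```text
5.75 [ 1.83 13.09  1.52] [ 0.6401 -0.2207  0.2063] box 0.095 -0.0444
knob box y,z 137 0.10039407838251851 -0.0635193778007508 0.217501763634821 rad 0.49558401728390333
```

At the stop (13 N reaction). Now back off, rise, and go to hover in front of the basin.

Run:
```python
from st import *
s=env.get_state()
print(rel([.646,-.18,.30],-.1143,s)); print(rel([.495,.17,.30],-.1143,s))
```

```text
(array([ 0.004,  0.001, -0.012]), array([-0.0932,  0.0422,  0.0015]), 'rows>=3')
(array([ 0.004,  0.001, -0.012]), array([-0.0897,  0.3734, -0.1872]), 'rows>=9')
```

step_arm([
  [[0.004,0,-0.012,0,0.03,0,0],[0.004,0,-0.012,-0.045,0.04,0.001,0],[0.004,0,-0.012,-0.09,0.04,0.001,0],[0.004,0,-0.012,-0.09,0.373,-0.187,0.8],[0.004,0,-0.012,-0.09,0.373,-0.187,0.8],[0.004,0,-0.012,-0.09,0.373,-0.187,0.8],[0.004,0,-0.012,-0.09,0.373,-0.187,0.8],[0.004,0,-0.012,-0.09,0.373,-0.187,0.8],[0.004,0,-0.012,-0.09,0.373,-0.187,0.8],[0.004,0,-0.012,-0.09,0.373,-0.187,0.8],[0.004,0,-0.012,-0.09,0.373,-0.187,0.8],[0.004,0,-0.012,-0.09,0.373,-0.187,0.8]],
])

```text
clock: 7.0
tcp_pos: [0.4933, 0.1728, 0.3011]
orientation: [0.707, 0.039, 0.705, -0.038]
wrist_force: [0.4, -1.1, -0.4]
finger_gap: 0.0685
```

Run:
```python
from st import *
s=env.get_state(); im,d=env.read_camera("wrist"); save("w2.png",im); P=cloud("wrist",d,s).reshape(-1,3)
print(s["tcp_pos"])
for n,x,y,z0,z1,r in (("tall",.528,.217,.056,.07,.035),("flat",.455,.31,.026,.036,.04)):
    q=P[(P[:,2]>z0)&(P[:,2]<z1)&(np.hypot(P[:,0]-x,P[:,1]-y)<r)]
    c,rr=cv2.minEnclosingCircle(q[:,:2].astype(np.float32)); print(n,len(q),c,rr,q.mean(0),np.median(q,0))
    print(env.boxes_of("wrist",n+"_tin")[:3])
```

```text
[0.49328775 0.17280861 0.30108917]
tall 1485 (0.5272096991539001, 0.21698778867721558) 0.020871344953775406 [0.52693569 0.21751686 0.06359251] [0.52681508 0.2176075  0.06382178]
[{'uv': [311.6, 122.6], 'confidence': 0.88}, {'uv': [254.4, 333.4], 'confidence': 0.8}, {'uv': [530.8, 41.9], 'confidence': 0.57}]
flat 2371 (0.454456090927124, 0.31039348244667053) 0.02594541572034359 [0.45489946 0.31024808 0.0317962 ] [0.4549287  0.31038411 0.03191019]
[{'uv': [225.6, 31.3], 'confidence': 0.57}]
```

View pics/w2.png

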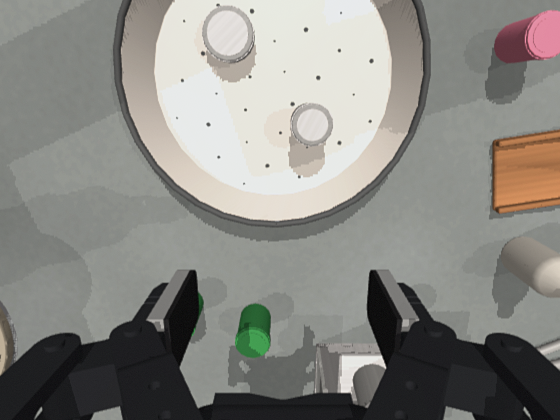

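The wrist picture shows the tall tin at (312,123) and the flat at (228,35), both plain steel; the green and pink ones are outside the basin. Tall tin at (0.527, 0.217), which agrees with the scene camera.

Run:
```python
from st import *
s=env.get_state()
print(rel([.527,.217,.10],-.1143,s)); print(rel([.527,.217,.034],-.1143,s))
```

```text
(array([0.   , 0.002, 0.001]), array([0.2005, 0.0511, 0.0255]), 'rows>=5')
(array([0.   , 0.002, 0.001]), array([0.2665, 0.0511, 0.0254]), 'rows>=6')
```

step_arm([
  [[0,0,0,0.05,0.051,0.0255,0.8],[0,0,0,0.1,0.051,0.0255,0.8],[0,0,0,0.15,0.051,0.0255,0.8],[0,0,0,0.19,0.051,0.0255,0.8],[0,0,0,0.225,0.051,0.0255,0.8],[0,0,0,0.25,0.051,0.0255,0.8],[0,0,0,0.266,0.051,0.0255,0.8],[0,0,0,0.266,0.051,0.0255,0.8],[0,0,0,0.266,0.051,0.0255,0.2],[0,0,0,0.266,0.051,0.0255,0.2],[0,0,0,0.266,0.051,0.0255,0.2],[0,0,0,0.266,0.051,0.0255,0.2]],
], force=40)

```text
clock: 8.35
tcp_pos: [0.5285, 0.2169, 0.0361]
orientation: [0.708, 0.04, 0.704, -0.041]
wrist_force: [0.8, -2.0, 3.5]
finger_gap: 0.0391
```

step_arm([
  [[0,0,0,0,0,0,0.2],[0,0,0,0,0,0,0.2],[0,0,0,-0.04,0,0,0.2],[0,0,0,-0.09,0,0,0.2],[0,0,0,-0.14,0,0,0.2],[0,0,0,-0.19,0,0,0.2],[0,0,0,-0.24,0,0,0.2],[0,0,0,-0.27,0,0,0.2],[0,0,0,-0.27,0,0,0.2]],
], force=40)

```text
clock: 9.25
tcp_pos: [0.5288, 0.2178, 0.3116]
orientation: [0.711, 0.041, 0.701, -0.039]
wrist_force: [1.0, 0.3, -0.8]
finger_gap: 0.039
```

Run:
```python
from st import *
s=env.get_state(); im,d=env.read_camera("wrist"); save("w3.png",im)
p=C+.018*ey; print(rel([*p,.30],-.1143,s)); print(rel([*p,.183],-.1143,s))
```

```text
(array([ 0.   ,  0.014, -0.003]), array([ 0.0113, -0.3607,  0.0652]), 'rows>=8')
(array([ 0.   ,  0.014, -0.003]), array([ 0.1283, -0.361 ,  0.0636]), 'rows>=8')
```

View pics/w3.png

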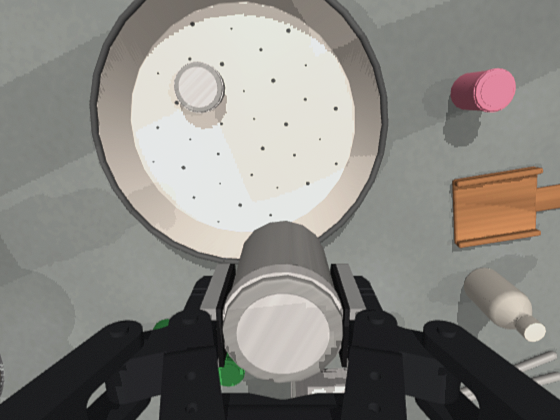

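Tall tin is held squarely (at (283,320)). Carry it to the mouth.

step_arm([
  [[0,0.014,-0.003,0.011,-0.36,0.065,0.2],[0,0.014,-0.003,0.011,-0.36,0.065,0.2],[0,0.014,-0.003,0.011,-0.36,0.065,0.2],[0,0.014,-0.003,0.011,-0.36,0.065,0.2],[0,0.014,-0.003,0.011,-0.36,0.065,0.2],[0,0.014,-0.003,0.011,-0.36,0.065,0.2],[0,0.014,-0.003,0.011,-0.36,0.065,0.2],[0,0.014,-0.003,0.011,-0.36,0.065,0.2],[0,0.014,-0.003,0.011,-0.36,0.065,0.2],[0,0.014,-0.003,0.011,-0.36,0.065,0.2],[0,0.014,-0.003,0.011,-0.36,0.065,0.2]],
])

```text
clock: 10.4
tcp_pos: [0.5514, -0.1458, 0.297]
orientation: [0.704, 0.04, 0.708, -0.04]
wrist_force: [0.6, 0.5, -0.7]
finger_gap: 0.0392
```

Run:
```python
from st import *
s=st("s5.png")
im,d=env.read_camera("side"); save("side5.png",im[130:330,200:400].repeat(3,0).repeat(3,1))
p=C+.018*ey; print(rel([*p,.183],-.1143,s))
```

```text
10.4 [ 0.57  0.48 -0.68] [ 0.5514 -0.1458  0.297 ] box -0.0016 0.0199
knob box y,z 87 0.09883166209336866 -0.06920127929365516 0.21843846162721958 rad 0.5287808244306385
(array([ 0.002, -0.005,  0.001]), array([ 0.114 , -0.0019,  0.0022]), 'rows>=3')
```

View pics/side5.png

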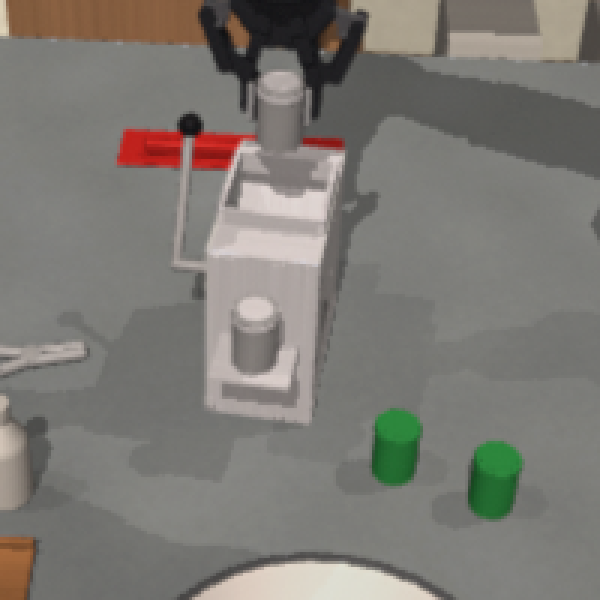

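View pics/s5.png

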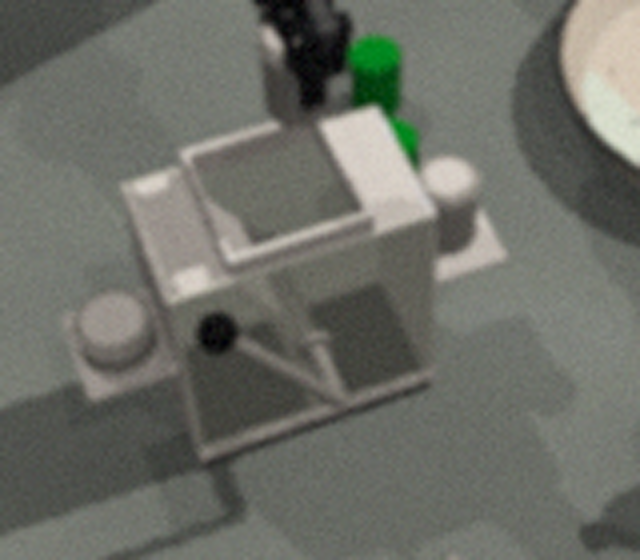

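Flap is at about 0.53 rad with the left side open, and the tin is over the mouth. Lower and release with a small opening.

step_arm([
  [[0,-0.005,0,0.03,-0.002,0.002,0.2],[0,-0.005,0,0.06,-0.002,0.002,0.2],[0,-0.005,0,0.09,-0.002,0.002,0.2],[0,-0.005,0,0.114,-0.002,0.002,0.2],[0,-0.005,0,0.114,-0.002,0.002,0.2],[0,-0.005,0,0.114,-0.002,0.002,0.2],[0,-0.005,0,0.114,-0.002,0.002,0.57],[0,-0.005,0,0.114,-0.002,0.002,0.57],[0,-0.005,0,0.114,-0.002,0.002,0.57],[0,-0.005,0,0.114,-0.002,0.002,0.57],[0,-0.005,0,0.05,-0.002,0.002,0.57],[0,-0.005,0,-0.02,-0.002,0.002,0.57]],
])

```text
clock: 11.7
tcp_pos: [0.552, -0.1475, 0.2831]
orientation: [0.705, 0.04, 0.707, -0.039]
wrist_force: [0.9, -0.8, -0.2]
finger_gap: 0.0488
```

Run:
```python
from st import *
s=st("s6.png"); print(s["finger_gap"])
print(rel([*(C+.095*ex-.115*ey),.31],-.1143,s));
```

```text
11.7 [ 0.86 -0.83 -0.22] [ 0.552  -0.1475  0.2831] box -0.0008 0.0183
knob box y,z 87 0.09841508891730524 -0.06929784599097268 0.21863346312741894 rad 0.5286716705875043
0.04876969298087677
(array([ 0.002, -0.004, -0.   ]), array([-0.0273, -0.1336,  0.0953]), 'rows>=4')
```

View pics/s6.png

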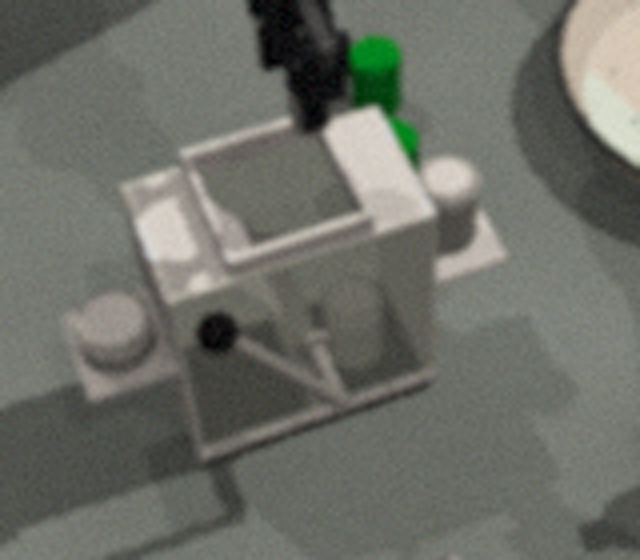

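The tall tin stands in the left compartment (seen through the panel at (355,320)). Next is the lever, from its -y side.

step_arm([
  [[0,-0.004,0,-0.027,0,0,0],[0,-0.004,0,-0.027,-0.134,0.095,0],[0,-0.004,0,-0.027,-0.134,0.095,0],[0,-0.004,0,-0.027,-0.134,0.095,0],[0,-0.004,0,-0.027,-0.134,0.095,0],[0,-0.004,0,-0.027,-0.134,0.095,0],[0,-0.004,0,-0.027,-0.134,0.095,0],[0,-0.004,0,0.02,-0.134,0.095,0],[0,-0.004,0,0.06,-0.134,0.095,0],[0,-0.004,0,0.079,-0.134,0.095,0],[0,-0.004,0,0.079,-0.134,0.095,0]],
])

```text
clock: 12.85
tcp_pos: [0.6334, -0.2902, 0.2136]
orientation: [0.709, 0.038, 0.703, -0.04]
wrist_force: [-0.8, -0.2, 0.7]
finger_gap: -0.0003
```

Run:
```python
from st import *
s=st("s7.png"); print(s["finger_gap"])
print(rel([*(C+.095*ex+.044*ey),.206],-.1143,s));
```

```text
12.85 [-0.78 -0.24  0.74] [ 0.6334 -0.2902  0.2136] box 0.0964 -0.1142
knob box y,z 87 0.09898543312034637 -0.06915254236463968 0.2192033643980409 rad 0.5256753813069807
-0.00031100395012779016
(array([0.004, 0.01 , 0.001]), array([ 0.0074,  0.1582, -0.0008]), 'rows>=4')
```

View pics/s7.png

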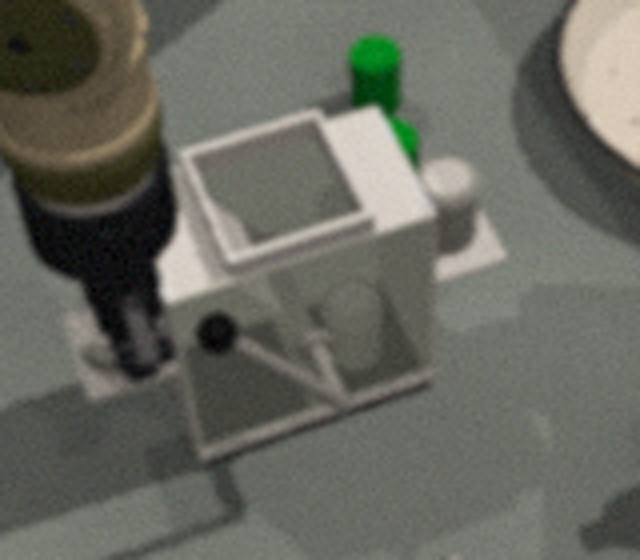

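step_arm([
  [[0.004,0.01,0,0.007,0.015,-0.001,0],[0.004,0.01,0,0.007,0.032,-0.001,0],[0.004,0.01,0,0.007,0.049,-0.001,0],[0.004,0.01,0,0.007,0.066,-0.001,0],[0.004,0.01,0,0.007,0.083,-0.001,0],[0.004,0.01,0,0.007,0.1,-0.001,0],[0.004,0.01,0,0.007,0.117,-0.001,0],[0.004,0.01,0,0.007,0.132,-0.001,0],[0.004,0.01,0,0.007,0.145,-0.001,0],[0.004,0.01,0,0.007,0.155,-0.001,0],[0.004,0.01,0,0.007,0.159,-0.001,0],[0.004,0.01,0,0.007,0.159,-0.001,0]],
])

```text
clock: 14.1
tcp_pos: [0.6512, -0.1324, 0.2088]
orientation: [0.707, 0.039, 0.705, -0.041]
wrist_force: [-0.6, -0.5, -0.4]
finger_gap: -0.0
```

Run:
```python
from st import *
s=st("s8.png")
```

```text
14.1 [-0.57 -0.49 -0.38] [ 0.6512 -0.1324  0.2088] box 0.096 0.0447
knob box y,z 72 0.10319795920399813 0.03616070394693087 0.22028453609509818 rad -0.2920313505035286
```

View pics/s8.png

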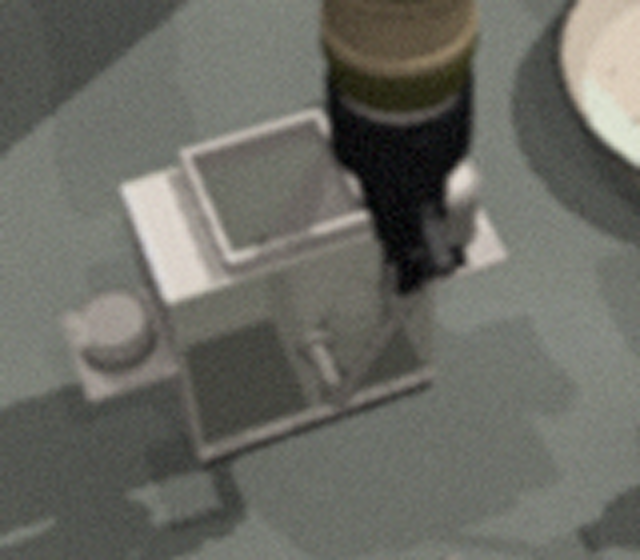

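Knob is hidden behind the fingers at about (435,245) and there's no stop force yet. Pushing a few mm more.

step_arm([
  [[0,0,0,0.002,0.003,0,0],[0,0,0,0.002,0.005,0,0],[0,0,0,0.002,0.005,0,0]],
])

```text
clock: 14.45
tcp_pos: [0.6516, -0.1313, 0.2076]
orientation: [0.707, 0.038, 0.705, -0.044]
wrist_force: [-2.4, -8.6, 3.3]
finger_gap: 0.0002
```

At the stop (9 N). Back off, rise, and hover at the flat tin.

Run:
```python
from st import *
s=env.get_state()
print(rel([*(C+.095*ex+.02*ey),.30],-.1143,s)); print(rel([.46,.235,.28],-.1143,s))
```

```text
(array([-0.003,  0.004,  0.009]), array([-0.0922, -0.0266, -0.0009]), 'rows>=2')
(array([-0.003,  0.004,  0.009]), array([-0.0763,  0.3408, -0.2328]), 'rows>=9')
```

step_arm([
  [[0,0.004,0.009,0,-0.03,0,0],[0,0.004,0.009,-0.045,-0.03,0,0],[0,0.004,0.009,-0.095,-0.03,0,0],[0,0.004,0.009,-0.076,0.341,-0.233,0.88],[0,0.004,0.009,-0.076,0.341,-0.233,0.88],[0,0.004,0.009,-0.076,0.341,-0.233,0.88],[0,0.004,0.009,-0.076,0.341,-0.233,0.88],[0,0.004,0.009,-0.076,0.341,-0.233,0.88],[0,0.004,0.009,-0.076,0.341,-0.233,0.88],[0,0.004,0.009,-0.076,0.341,-0.233,0.88],[0,0.004,0.009,-0.076,0.341,-0.233,0.88],[0,0.004,0.009,-0.076,0.341,-0.233,0.88]],
])

```text
clock: 15.65
tcp_pos: [0.4583, 0.2371, 0.2797]
orientation: [0.706, 0.042, 0.706, -0.041]
wrist_force: [0.2, -0.2, -0.5]
finger_gap: 0.0751
```

Run:
```python
from st import *
s=st("s9.png"); s=env.get_state(); im,d=env.read_camera("wrist"); save("w4.png",im); P=cloud("wrist",d,s).reshape(-1,3)
q=P[(P[:,2]>.026)&(P[:,2]<.037)&(np.hypot(P[:,0]-.4547,P[:,1]-.31)<.045)]
c,rr=cv2.minEnclosingCircle(q[:,:2].astype(np.float32)); print(len(q),c,rr,q.mean(0))
print(rel([*c,.018],-.1143,s))
```

```text
15.65 [ 0.15 -0.23 -0.52] [0.4583 0.2371 0.2797] box -0.1378 0.3898
knob box y,z 80 0.09808143101904504 0.06458685138470385 0.2185919346070057 rad -0.4986988367672621
2246 (0.45453158020973206, 0.31035712361335754) 0.025857923552393913 [0.45461636 0.3108297  0.03178714]
(array([ 0.002, -0.002, -0.004]), array([ 0.2618,  0.0679, -0.0086]), 'rows>=6')
```

View pics/s9.png

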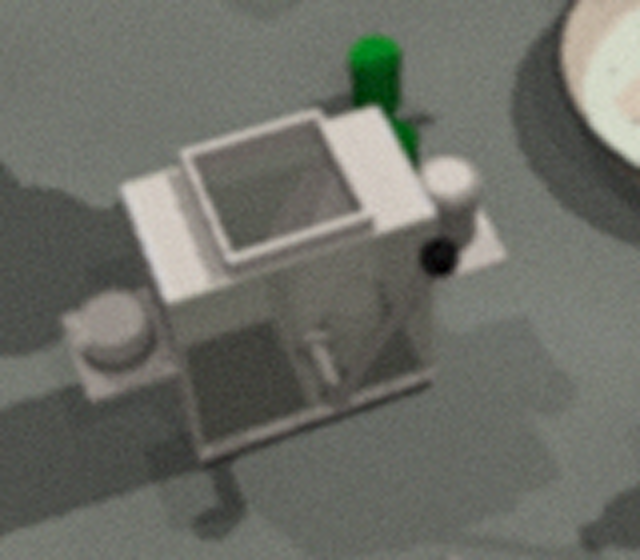

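View pics/w4.png

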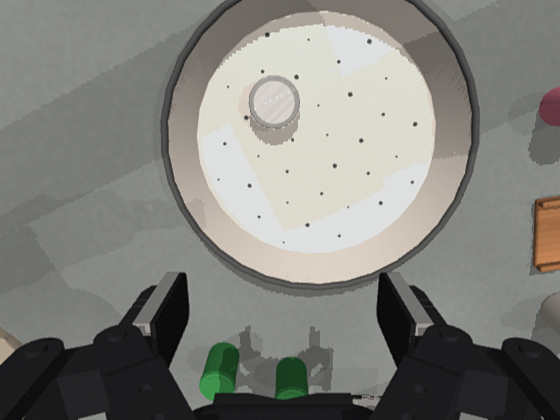

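The knob is now at (440,256) on the left, fully over; the flat tin is at (273,101) in the wrist picture. Grasp it.

step_arm([
  [[0,0,-0.004,0.05,0.068,-0.009,0.88],[0,0,-0.004,0.1,0.068,-0.009,0.88],[0,0,-0.004,0.15,0.068,-0.009,0.88],[0,0,-0.004,0.19,0.068,-0.009,0.88],[0,0,-0.004,0.225,0.068,-0.009,0.88],[0,0,-0.004,0.248,0.068,-0.009,0.88],[0,0,-0.004,0.261,0.068,-0.009,0.88],[0,0,-0.004,0.261,0.068,-0.009,0.88],[0,0,-0.004,0.261,0.068,-0.009,0.3],[0,0,-0.004,0.261,0.068,-0.009,0.3],[0,0,-0.004,0.261,0.068,-0.009,0.3],[0,0,-0.004,0.261,0.068,-0.009,0.3]],
], force=40)

```text
clock: 16.95
tcp_pos: [0.4577, 0.3081, 0.0211]
orientation: [0.707, 0.039, 0.705, -0.04]
wrist_force: [-1.3, -2.8, 6.7]
finger_gap: 0.0485
```

step_arm([
  [[0,0,0,0,0,0,0.3],[0,0,0,0,0,0,0.3],[0,0,0,-0.04,0,0,0.3],[0,0,0,-0.09,0,0,0.3],[0,0,0,-0.14,0,0,0.3],[0,0,0,-0.19,0,0,0.3],[0,0,0,-0.24,0,0,0.3],[0,0,0,-0.28,0,0,0.3],[0,0,0,-0.28,0,0,0.3]],
], force=40)

```text
clock: 17.85
tcp_pos: [0.459, 0.3096, 0.3079]
orientation: [0.711, 0.041, 0.701, -0.038]
wrist_force: [1.4, 0.6, -0.7]
finger_gap: 0.0485
```

Run:
```python
from st import *
s=env.get_state(); im,d=env.read_camera("wrist"); save("w5.png",im)
p=C-.012*ey; print(rel([*p,.30],-.1143,s))
```

```text
(array([ 0.003,  0.013, -0.006]), array([ 0.007 , -0.4743,  0.1439]), 'rows>=10')
```

View pics/w5.png

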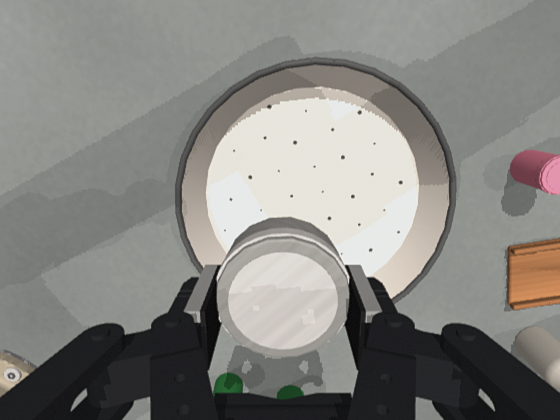

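Flat tin is held level and centred (283,300). Carry it to the mouth.

step_arm([
  [[0.003,0.013,-0.006,0.007,-0.474,0.144,0.3],[0.003,0.013,-0.006,0.007,-0.474,0.144,0.3],[0.003,0.013,-0.006,0.007,-0.474,0.144,0.3],[0.003,0.013,-0.006,0.007,-0.474,0.144,0.3],[0.003,0.013,-0.006,0.007,-0.474,0.144,0.3],[0.003,0.013,-0.006,0.007,-0.474,0.144,0.3],[0.003,0.013,-0.006,0.007,-0.474,0.144,0.3],[0.003,0.013,-0.006,0.007,-0.474,0.144,0.3],[0.003,0.013,-0.006,0.007,-0.474,0.144,0.3],[0.003,0.013,-0.006,0.007,-0.474,0.144,0.3],[0.003,0.013,-0.006,0.007,-0.474,0.144,0.3],[0.003,0.013,-0.006,0.007,-0.474,0.144,0.3]],
])

```text
clock: 19.1
tcp_pos: [0.5477, -0.1787, 0.2948]
orientation: [0.703, 0.041, 0.709, -0.042]
wrist_force: [-0.9, 0.4, -0.7]
finger_gap: 0.0482
```

Run:
```python
from st import *
s=st("s10.png"); p=C-.014*ey
print(s["finger_gap"],rel([*p,.222],-.1143,s))
```

```text
19.1 [-0.87  0.36 -0.74] [ 0.5477 -0.1787  0.2948] box -0.0015 -0.0132
knob box y,z 79 0.09779492005438223 0.06464002002952589 0.21834467857407247 rad -0.4999220830677835
0.048218959144937124 (array([-0.003, -0.008,  0.001]), array([ 0.0728, -0.0007,  0.0021]), 'rows>=2')
```

View pics/s10.png

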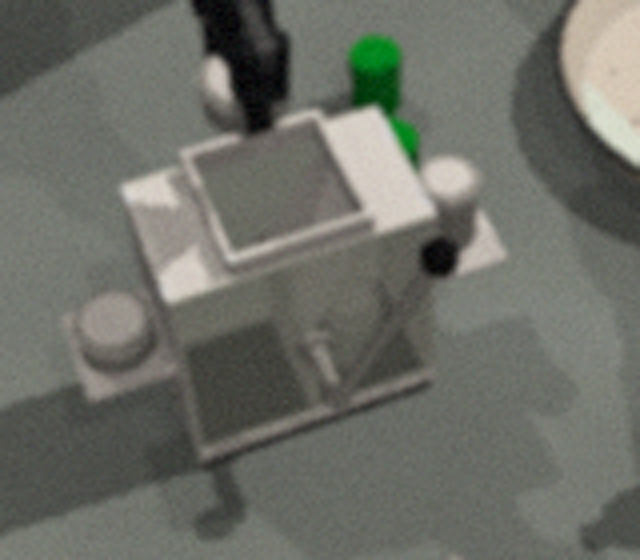

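step_arm([
  [[0,-0.008,0,0.03,-0.001,0.002,0.3],[0,-0.008,0,0.055,-0.001,0.002,0.3],[0,-0.008,0,0.075,-0.001,0.002,0.3],[0,-0.008,0,0.075,-0.001,0.002,0.3],[0,-0.008,0,0.075,-0.001,0.002,0.3],[0,-0.008,0,0.075,-0.001,0.002,0.75],[0,-0.008,0,0.075,-0.001,0.002,0.75],[0,-0.008,0,0.075,-0.001,0.002,0.75],[0,-0.008,0,0.075,-0.001,0.002,0.75],[0,-0.008,0,0.03,-0.001,0.002,0.75],[0,-0.008,0,-0.02,-0.001,0.002,0.75],[0,-0.008,0,-0.03,-0.001,0.002,0.75]],
])

```text
clock: 20.35
tcp_pos: [0.5514, -0.1797, 0.3316]
orientation: [0.709, 0.039, 0.703, -0.043]
wrist_force: [1.2, 0.1, 0.1]
finger_gap: 0.0641
```

Run:
```python
from st import *
s=st("s11.png"); im,d=env.read_camera("wrist"); save("w6.png",im)
```

```text
20.35 [1.17 0.14 0.15] [ 0.5514 -0.1797  0.3316] box 0.0023 -0.0137
knob box y,z 81 0.09752523123885125 0.06455386765466524 0.21856376136403843 rad -0.4985840820192267
```

View pics/s11.png

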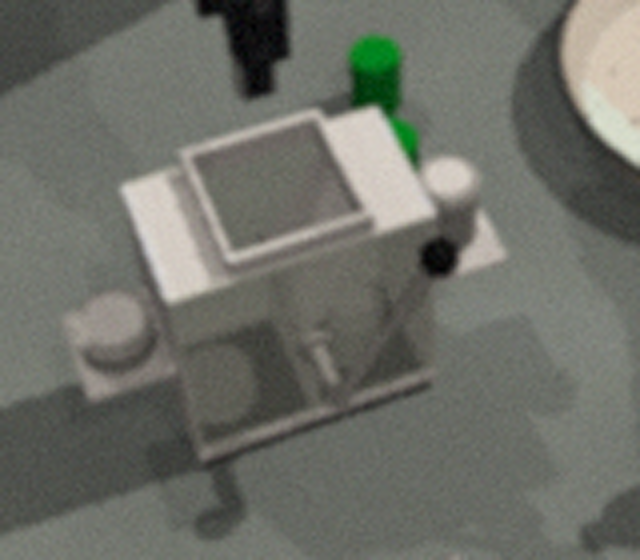

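View pics/w6.png

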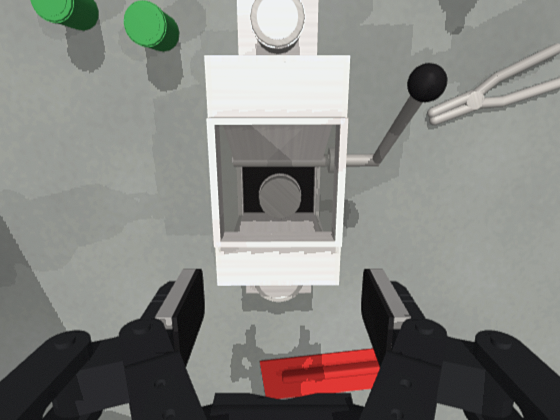

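The flat tin is visible through the mouth at (280,197) and through the panel at (215,385), in the right compartment. I'll let it settle and check again.

step_arm([
  [[0,0,0,-0.02,0,0,0.75],[0,0,0,-0.02,0,0,0.75],[0,0,0,-0.02,0,0,0.75],[0,0,0,-0.02,0,0,0.75],[0,0,0,-0.02,0,0,0.75],[0,0,0,-0.02,0,0,0.75],[0,0,0,-0.02,0,0,0.75],[0,0,0,-0.02,0,0,0.75]],
])

```text
clock: 21.25
tcp_pos: [0.5509, -0.1794, 0.348]
orientation: [0.708, 0.04, 0.704, -0.042]
wrist_force: [0.4, 1.2, -0.2]
finger_gap: 0.0639
```

Run:
```python
from st import *
s=st("s12.png"); s=env.get_state(); im,d=env.read_camera("wrist"); P=cloud("wrist",d,s)
for c in env.boxes_of("wrist","flat_tin")[:4]:
    u,v=map(int,c["uv"]); p=P[v,u]; print(c["confidence"],u,v,p.round(3),"box",(p[:2]-C)@ex,(p[:2]-C)@ey)
v=180
D=P[:,:,:2]-C; bx=D@ex;by=D@ey;z=P[:,:,2]
m=(abs(bx)<.046)&(by<-.005)&(by>-.083)&(z<.09)&(z>.015); print(m.sum(),np.median(bx[m]),np.median(by[m]),np.percentile(z[m],[5,50,95]),bx[m].min(),bx[m].max(),by[m].min(),by[m].max())
```

```text
21.25 [ 0.41  1.19 -0.25] [ 0.5509 -0.1794  0.348 ] box 0.0017 -0.0135
knob box y,z 78 0.09793902805008474 0.06438585064182499 0.21791353235952216 rad -0.4998000775014971
0.79 281 191 [ 0.547 -0.217  0.034] box 0.00171105695555486 -0.05113988131340569
3228 0.0005065085606100465 -0.06386639058732987 [0.0184361  0.03515714 0.07685897] -0.04543125909317509 0.045149184068200954 -0.0829899221145995 -0.009815944772311845
```

View pics/s12.png

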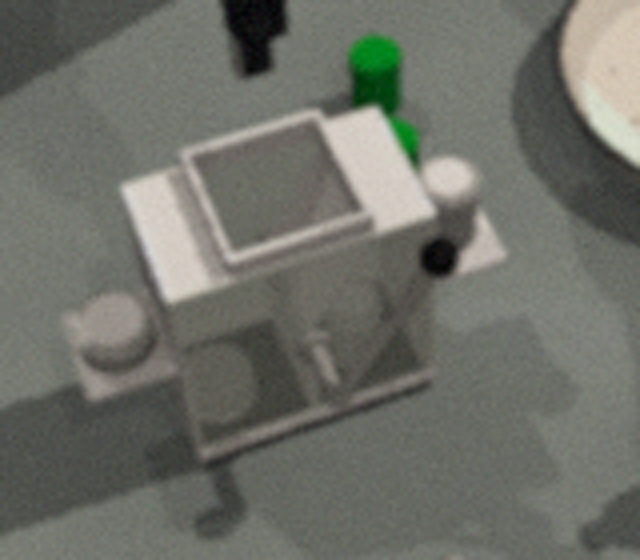

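The flat tin lies flat at box (0.002, -0.051) with its top at 34 mm. The tall tin is still in the left compartment and the gripper is clear.

```bash
python3 -c "
from workcell import env
print(env.hand_in())"
```

```text
the job is handed in; nothing more can be done
None
```

Both tins are in the drop box, each on the side of its matching sample, and the job was handed in at about 21 s of the 72 s allowed. The hand-in gives no verdict.

**What I did:** I pushed the lever to the -y stop (13 N reaction) and dropped the tall tin into the left compartment. Then I pushed it to the +y stop (about 9 N) and dropped the flat tin into the right compartment.

**Last checks:**
- **Tall tin:** it shows through the panel in the left compartment. I judged this by eye and did not measure its centre height.
- **Flat tin:** it lies flat in the right compartment, at about y = -51 mm in the box frame with its top at 34 mm.
- **Robot and surroundings:** the gripper was empty and about 0.14 m above the box. I made no contact with the bottle, spoon rest, pliers or edge guide, but did not re-measure their positions.

**Disagreements:**
- **Lever angle:** the camera put the flap at about 0.53 rad on the first side and 0.50 on the second, against stops at 0.55. Both are past the 0.45 limit, and I took the force reaction at each stop as the proof.
- **Side camera:** it read y about 3 mm higher than the other two cameras, so I used the wrist and scene values.

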